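# Lid the stud tray and fold down its four clip flaps

### The arm

A 6-joint arm with a two-finger parallel gripper is mounted at the origin on the work surface. World frame = base frame: x ahead of the robot, y to its left, z up, the work surface at z = 0. Lengths are in mm, angles in rad, forces in N, time in s.
With the tool pointing down it reaches from about 300 to 875 mm from the base axis. Payload 6.4 kg.
Tool frame: the origin (TCP) lies at the very end of the fingers, on their centre line; the grasp point (between the pads) lies 19 mm behind it; z points along the fingers, y is the line along which they close (so a half turn about z gives the same grasp; the last joint's range is limited). The gripper opens to 88 mm and grips with 3 to 60 N. Pads are 18 mm wide; open, the fingers measure 123 mm over their backs; the gripper's body (75 mm by 187 mm) begins 45 mm behind the grasp point.
Start: joints at [-0.206, 0.181, 1.607, -0, 1.354, -0.206], TCP at [575.014, 0.015, 238.714] pointing down, gripper open.
Joint ranges: [-2.99, 2.99], [-0.89, 2.07], [0.3, 2.58], [-1.14, 4.28], [0, 2.63], [-3.12, 3.12]. Speed limits (rad/s): [2.57, 2.57, 3.01, 3.14, 3.14, 3.14].

### API

Orientations are given as a rotation vector (axis times angle).
In Python, from plant import env, optics gives the robot as it stands.
- The arm moves only by the tool drive_tool, never from a script. Its arguments are lists of equal length, an entry for each row: "offset": the shift along the tool's x, y, z in mm, a list of three; "roll": the turn about the tool's z in rad. In form: {"offset": [[tx, ty, tz], ...], "roll": [roll, ...]}. A call has 1 to 5 rows; each row is the pose to reach, as a shift and turn from the pose commanded when the call began, along the tool's axes at that moment; what a row does not reach only later rows make up. A row lasts 1/12 s, in which the tool goes at most 41.7 mm and 7.16 degrees, less where a joint would pass 70% of its speed; a pose out of reach is approached as far as the arm can. A call with a gripper value outside its range is refused whole. "fingers" is the closure, from 0 (fully open) to 1 (shut), set as the call begins (left out, the last holds). The fingers move at their own pace and stop on an object; "newtons" is the grip in N (left out, the last holds). Time passes only in rows, so rows that repeat a pose let the fingers close. It gives the time, the measured TCP pose, the force, the opening and the grip force at its end, in the units of the state.
- env.observe(): the state, without advancing time (a new reading comes with each control period).
- optics.get_image(name): name is "scene" or "side" or "wrist"; returns a dict with "pixels" (480x640x3 uint8, blue, green, red), "mtx" (3x3 intrinsics, pixels), "camera_from_world" (4x4, takes a point from world to camera coordinates); the wrist camera has in their place "T_tool_cam" (4x4, takes a point from camera to tool coordinates, whose origin is the TCP and whose axes are the flange's). Camera axes: x right, y up, looking along -z (the intrinsics and any distortion apply to the point x, -y, -z); pixel columns grow to the right and rows downward; lengths in mm; the calibration is good to about 2 mm. A picture is of the moment at which its call begins: read the wrist's pose just before it. There is no depth.
- env.job_done(): hands the job in; it is judged then, once.
The state is a dict: "time_s": time; "joint_pos": joint angles; "qvel": joint speeds; "effort": joint torques, N m; "tcp_pos": TCP position; "tool_rot": TCP orientation; "wrist_force": force on the tool from outside, world axes, zero at the start; "moment": the same for the moment, N m; "width": finger opening in mm; "gripper_force": force on a finger pad.
Only numpy, scipy, OpenCV 4.12 (cv2) and the standard library are available. Lean on these libraries where they do the work, as an engineer would, in place of code of your own. Each camera call takes 0.05 s, during which the arm holds its last target. There are 200 camera calls.

### The job

Put the loose grey lid squarely on the black clip tray so that it sits flat on the rim, then fold the tray's four hinged clip flaps inward until each lies flat down on the lid. Leave the canister, socket, saucer and stud installer where they are, and let go of everything at the end.

Things in the scene. Friction and masses are not known exactly. Their poses are not given: they have to be found in the camera images.
- tray: black plastic open tray of wheel studs, screwed to the shelf (cannot move): 120 (x) by 160 (y) by 50 mm high, walls 7 mm. Origin: centre of its underside, on the shelf at z = 0; z up. A hinged flap at the middle of each side: near (-x), far (+x), left (+y), right (-y) by the tray's own axes. Each flap is a plate 40 mm wide along the side, 32 mm from hinge to free edge, 4 mm thick.
- tray_seat (a point): point over the tray's centre, 68 mm above its underside, with the tray's axes: the lid's grip point lies here when the lid is seated (lid top then 54 mm above the shelf). The lid comes down between the outward-leaning flaps; its plug drops into the 106 by 146 mm opening with 3.5 mm play on each side; either way round fits.
- lid_grip (a point): centre of the grip bar, half-way up, of the loose grey plastic lid (about 0.2 kg, right way up on the shelf). z up, y along the lid's long side and the bar. Bar 18 (x) by 70 (y) by 28 mm high on the middle of a flange 118 by 158 by 4 mm, whose top is 14 mm below this point. Below it a plug 99 by 139 mm, 8 mm deep (lower half 95 by 135); underside 26 mm below this point.
- flap_near (a joint): hinge angle (rad) of the near flap: 0 standing straight up, negative leaning outward (starts at -0.6 to -0.15), +1.57 folded inward, flat on the seated lid; stops at -0.9 and 1.8. Its level hinge line is at x = -64, z = 54 mm in the tray's frame, 4 mm outside the wall. Stiff hinge: stays where it is left; about 1 N at the free edge moves it.
- flap_far (a joint): hinge angle (rad) of the far flap: 0 standing straight up, negative leaning outward (starts at -0.6 to -0.15), +1.57 folded inward, flat on the seated lid; stops at -0.9 and 1.8. Its level hinge line is at x = +64, z = 54 mm in the tray's frame, 4 mm outside the wall. Stiff hinge: stays where it is left; about 1 N at the free edge moves it.
- flap_left (a joint): hinge angle (rad) of the left flap: 0 standing straight up, negative leaning outward (starts at -0.6 to -0.15), +1.57 folded inward, flat on the seated lid; stops at -0.9 and 1.8. Its level hinge line is at y = +84, z = 54 mm in the tray's frame, 4 mm outside the wall. Stiff hinge: stays where it is left; about 1 N at the free edge moves it.
- flap_right (a joint): hinge angle (rad) of the right flap: 0 standing straight up, negative leaning outward (starts at -0.6 to -0.15), +1.57 folded inward, flat on the seated lid; stops at -0.9 and 1.8. Its level hinge line is at y = -84, z = 54 mm in the tray's frame, 4 mm outside the wall. Stiff hinge: stays where it is left; about 1 N at the free edge moves it.
- near_tip (a point): middle of the free edge of the near flap (on the tray's -x side), moving with it; 32 mm from the hinge line
- far_tip (a point): middle of the free edge of the far flap (on the tray's +x side), moving with it; 32 mm from the hinge line
- left_tip (a point): middle of the free edge of the left flap (on the tray's +y side), moving with it; 32 mm from the hinge line
- right_tip (a point): middle of the free edge of the right flap (on the tray's -y side), moving with it; 32 mm from the hinge line
- canister: bystander: clear plastic screw-top canister, diameter 90, height 115 mm, upright; origin at the centre of its underside
- socket: bystander: green steel deep socket standing upright, diameter 30, height 78 mm; origin at the centre of its underside
- saucer: bystander: white ceramic saucer, diameter 140, height 20 mm; origin at the centre of its underside
- installer: bystander: blue aluminium wheel stud installer, a stepped drum of diameter 60, height 58 mm; origin at the centre of its underside
Mind the look-alikes: they are no part of the job. Of the things shaped like the part that bears lid_grip, the grey one is meant. There is more than one size of the tray; the job needs the larger.

How it is judged:
By the outcome, as a careful person would: the job done as asked, in the order asked, and still so for the second after the job is handed in, with the robot touching nothing.
It also fails if it takes over 58 s, if anything falls off the work surface, if the arm or the gripper's body presses on something with over 40 N, if the wrist force passes 120 N, or if a joint passes its speed limit or range.

## Working session

There is one attempt and no reset: what is moved stays moved. The work goes in short steps, Python scripts to look and compute and a tool call to move; the robot and the scene stay as the last step left them, time stands still between calls to the robot, and variables do not carry over. Pictures are saved under pics/ and viewed, at most 10 in all, crops included, and the job is handed in when it is done.

Besides the shell and the picture viewer there is one more tool, called in YAML: its name, and indented under it one key for each argument. drive_tool: Moves the arm, as the interface text tells. Its arguments: {"type":"object","properties":{"offset":{"type":"array"},"roll":{"type":"array"},"fingers":{"type":"number"},"newtons":{"type":"number"}},"required":["offset","roll"]}

```bash
mkdir -p pics; cat > h.py <<'E'
from plant import env, optics
import numpy as np, cv2, pickle
from scipy.spatial.transform import Rotation as R
def snap(n,f):
    s=env.observe(); d=optics.get_image(n); im=np.ascontiguousarray(d["pixels"]); cv2.imwrite("pics/"+f+".png",im)
    K=np.array(d["mtx"],float)
    if n=="wrist":
        T=np.eye(4);T[:3,:3]=R.from_rotvec(s["tool_rot"]).as_matrix();T[:3,3]=s["tcp_pos"]
        W=T@np.array(d["T_tool_cam"])
    else: W=np.linalg.inv(np.array(d["camera_from_world"]))
    pickle.dump((K,W,{k:v for k,v in d.items() if k!="pixels"}),open("pics/"+f+".pkl","wb"))
    return im
def plane(f,uv,z):
    K,W,_=pickle.load(open("pics/"+f+".pkl","rb"))
    uv=np.atleast_2d(np.array(uv,float)); z=np.broadcast_to(z,len(uv))
    r=np.c_[uv,np.ones(len(uv))]@np.linalg.inv(K).T; r=r*[1,-1,-1]
    d=r@W[:3,:3].T; o=W[:3,3]
    return o+d*((z-o[2])/d[:,2])[:,None]
def proj(f,P):
    K,W,_=pickle.load(open("pics/"+f+".pkl","rb"))
    P=np.atleast_2d(P); c=(P-W[:3,3])@W[:3,:3]; c=c*[1,-1,-1]; q=c@K.T
    return q[:,:2]/q[:,2:]
E
python3 - <<'E'
from h import *
a=snap("scene","s0");b=snap("side","d0");c=snap("wrist","w0")
cv2.imwrite("pics/m0.png",cv2.resize(np.vstack([np.hstack([a,b]),np.hstack([c,c*0])]),(800,600)))
for f in("s0","d0","w0"):
  K,W,d=pickle.load(open("pics/"+f+".pkl","rb"));print([k for k in d],K.round(0).tolist(),W.round(2).tolist())
print(env.observe())
E
```

```text
['mtx', 'camera_from_world'] [[516.0, 0.0, 317.0], [0.0, 516.0, 236.0], [0.0, 0.0, 1.0]] [[0.87, -0.27, 0.41, 1056.94], [0.49, 0.52, -0.7, -863.64], [-0.02, 0.81, 0.58, 811.79], [0.0, 0.0, 0.0, 1.0]]
['mtx', 'camera_from_world'] [[597.0, 0.0, 324.0], [0.0, 597.0, 247.0], [0.0, 0.0, 1.0]] [[0.67, 0.51, -0.54, -341.79], [-0.74, 0.46, -0.49, -779.81], [-0.01, 0.73, 0.68, 1207.03], [0.0, 0.0, 0.0, 1.0]]
['mtx', 'T_tool_cam'] [[355.0, 0.0, 320.0], [0.0, 355.0, 238.0], [0.0, 0.0, 1.0]] [[1.0, 0.0, 0.0, 574.66], [-0.0, 0.96, 0.28, 72.46], [-0.0, -0.28, 0.96, 384.65], [0.0, 0.0, 0.0, 1.0]]
{'time_s': 0.15, 'joint_pos': array([-2.06291106e-01,  1.81365823e-01,  1.60772112e+00, -1.57220860e-05,
        1.35379779e+00, -2.06295101e-01]), 'qvel': array([-0.00076538, -0.00115069, -0.00318155,  0.00091544, -0.00122644,
        0.00097381]), 'effort': array([ 2.17843895e-03, -4.34232402e+01, -3.42173409e+01,  7.02767819e-02,
        3.56537139e-02, -6.69761539e-05]), 'tcp_pos': array([5.74615027e+02, 9.82961914e-02, 2.38047312e+02]), 'tool_rot': array([-2.22067439e+00, -2.22069080e+00,  1.13054269e-03]), 'wrist_force': array([-0.16227644, -0.97980298,  0.73173528]), 'moment': array([0.0407836 , 0.00269741, 0.01072154]), 'gripper_force': 0.0, 'width': 87.79621816299459}
```

View pics/s0.png

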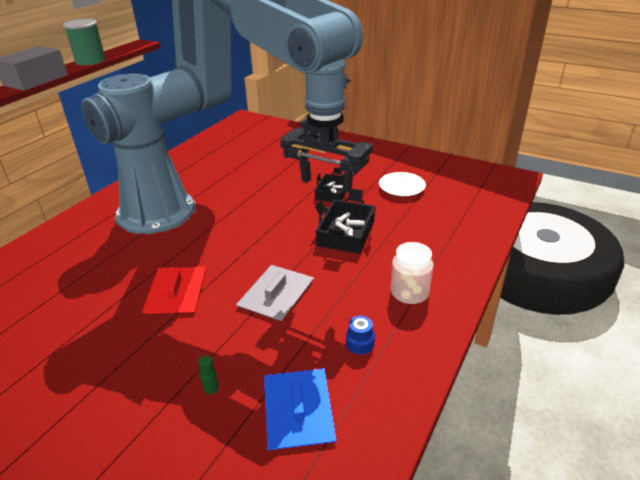

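View pics/d0.png

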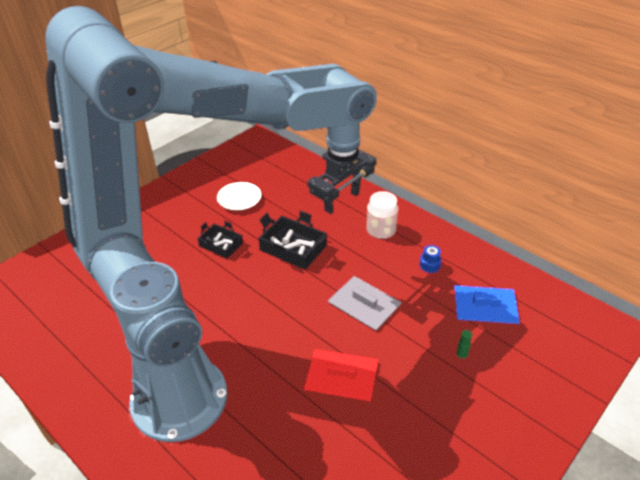

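Candidates in the scene view are:
- **Lids:** red (175,290), grey (276,291) and blue (298,408). The grey one is meant.
- **Trays:** small (335,190) and large (346,226). The larger is meant.

I'll confirm both in one enlarged crop and measure them.

```bash
python3 - <<'E'
from h import *
a=cv2.imread("pics/s0.png");b=cv2.imread("pics/d0.png")
A=cv2.resize(a[165:325,230:390],(400,400),interpolation=cv2.INTER_CUBIC)
B=cv2.resize(b[190:340,255:405],(400,400),interpolation=cv2.INTER_CUBIC)
w=cv2.imread("pics/w0.png")
cv2.imwrite("pics/c0.png",np.vstack([np.hstack([A,B]),np.hstack([cv2.resize(w,(266,200)),np.zeros((200,534,3),np.uint8)])]))
for f,im,box in(("s0",a,(225,255,325,330)),("d0",b,(320,265,410,335))):
    hsv=cv2.cvtColor(im,cv2.COLOR_BGR2HSV); m=((hsv[...,1]<70)).astype(np.uint8)
    k=np.zeros_like(m);x0,y0,x1,y1=box;k[y0:y1,x0:x1]=1;m*=k
    c=max(cv2.findContours(m,0,2)[0],key=cv2.contourArea)
    P=plane(f,c[:,0,:]+0.0,12)[:,:2]
    r=cv2.minAreaRect(P.astype(np.float32)); print(f,r)
for f,u in(("s0",[[346,226],[335,190],[410,295],[362,350],[209,390],[402,190]]),("d0",[[292,243],[220,241],[382,232],[430,268],[463,355],[239,195]])): print(plane(f,u,[50,40,0,0,0,10]).round(0).tolist())
E
```

```text
s0 ((510.1170349121094, -137.5469207763672), (119.36181640625, 160.4915313720703), 3.3710358142852783)
d0 ((508.494140625, -139.02224731445312), (120.46200561523438, 159.82437133789062), 3.258680820465088)
[[559.0, 126.0, 50.0], [439.0, 290.0, 40.0], [786.0, 8.0, 0.0], [760.0, -196.0, 0.0], [546.0, -426.0, 0.0], [595.0, 427.0, 10.0]]
[[517.0, 135.0, 50.0], [391.0, 305.0, 40.0], [771.0, 6.0, 0.0], [741.0, -191.0, 0.0], [544.0, -427.0, 0.0], [596.0, 456.0, 10.0]]
```

View pics/c0.png

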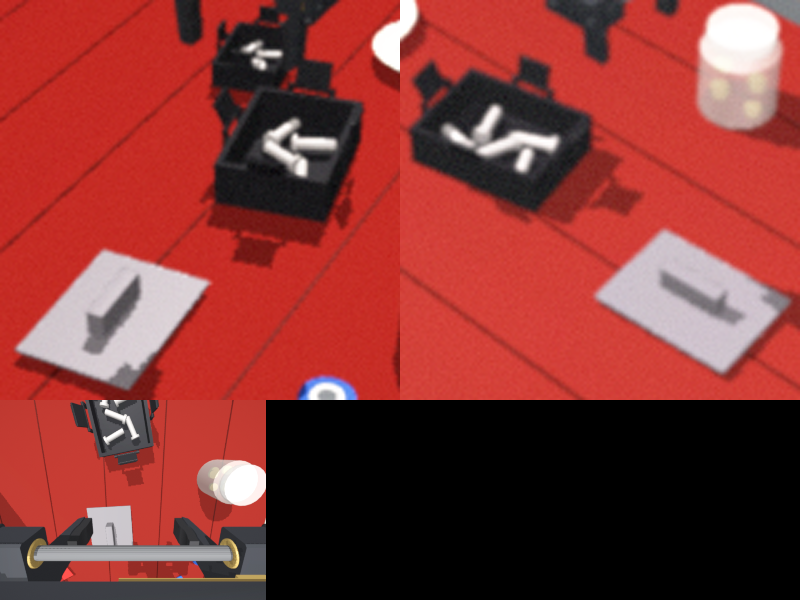

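The crop shows the grey lid (bar along world y, centre about (509,-138), yaw about 3.3°). The larger black tray with studs is near (535,140), and the small tray sits behind it. The wrist camera sees the tray's lower part, so I'll shift it over the tray for an accurate pose.

drive_tool:
  offset:
    - [30,-10,-10]
    - [70,-30,-30]
    - [90,-40,-40]
    - [90,-40,-40]
    - [90,-40,-40]
  roll: [0,0,0,0,0]

```text
time_s: 0.57
tcp_pos: [534.9, 91.1, 279.5]
tool_rot: [2.217, 2.223, 0.002]
wrist_force: [0.2, -0.1, -0.5]
width: 88.2
gripper_force: 0.0
```

```bash
python3 - <<'E'
from h import *
w=snap("wrist","w1");snap("scene","s1");snap("side","d1")
cv2.imwrite("pics/w1c.png",cv2.resize(w[:360],(800,450)))
print(env.observe()["tcp_pos"])
E
```

```text
[535.01460764  89.15941173 277.79572936]
```

View pics/w1c.png

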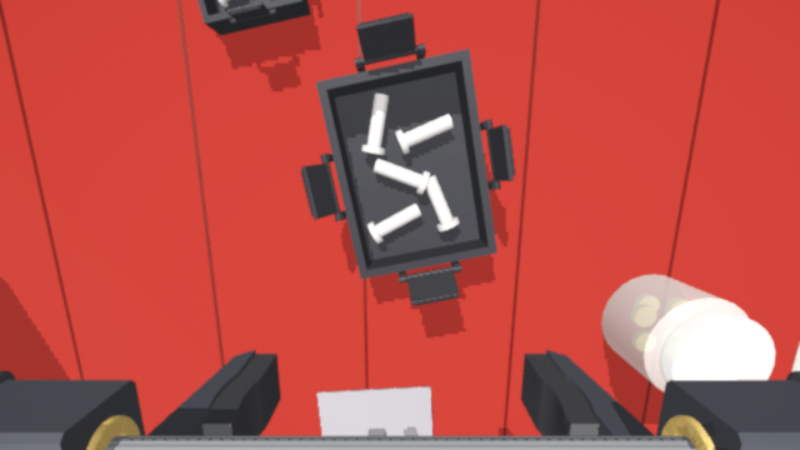

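The wrist picture shows the whole large tray, with outer rim corners at about (318,82), (467,50), (496,250) and (362,278) in the enlarged picture. Its four flaps all lean outward.

```bash
cat > tray.py <<'E'
from h import *
f="w1"; im=cv2.imread("pics/w1.png")
c=np.array([[318,82],[467,50],[496,250],[362,278]])*.8
P=plane(f,c,50)[:,:2]; print(P.round(1).tolist())
# refine: sub-pixel edge along each side, avoiding flaps (red -> dark step)
sat=cv2.GaussianBlur(im[...,2].astype(np.float32),(0,0),1)
Q=[];L=[]
for i in range(4):
    a,b=c[i],c[(i+1)%4]; t=(b-a)/np.linalg.norm(b-a); n=np.array([t[1],-t[0]])  # outward
    pts=[]
    for s in list(np.linspace(.06,.26,9))+list(np.linspace(.76,.94,9)):
        p=a+s*(b-a); o=np.arange(-4,8,.25)
        v=np.array([cv2.getRectSubPix(sat,(1,1),tuple(map(float,p+k*n)))[0,0] for k in o])
        j=np.argmax(np.diff(v)); pts.append(p+o[j]*n)
    W=plane(f,pts,50)[:,:2].astype(np.float32); l=cv2.fitLine(W,cv2.DIST_HUBER,0,.01,.01).ravel(); L.append(l)
    d=(W-l[2:])@np.array([-l[1],l[0]]); print(i,"dir",np.degrees(np.arctan2(l[1],l[0])).round(2),"rms",d.std().round(2))
for i in range(4):
    l,m=L[i-1],L[i]; A=np.c_[l[:2],-m[:2]]; s=np.linalg.solve(A,m[2:]-l[2:]); Q.append(l[2:]+s[0]*l[:2])
Q=np.array(Q); print(Q.round(1).tolist(),Q.mean(0), [np.linalg.norm(Q[i]-Q[i-1]).round(1) for i in range(4)])
E
python3 tray.py
```

```text
[[471.5, 226.2], [585.7, 248.7], [617.4, 95.2], [502.0, 70.4]]
0 dir 11.18 rms 0.16
1 dir -78.67 rms 0.18
2 dir 11.15 rms 0.14
3 dir -78.75 rms 0.17
[[469.6000061035156, 226.5], [586.5999755859375, 249.60000610351562], [617.9000244140625, 93.19999694824219], [500.70001220703125, 70.19999694824219]] [543.6924  159.87915] [np.float32(159.4), np.float32(119.2), np.float32(159.5), np.float32(119.5)]
```

drive_tool:
  offset:
    - [-41,-6,10]
    - [-82,-12,30]
    - [-123,-18,60]
    - [-164,-24,90]
    - [-205,-26,130]
  roll: [0,0,-0.03,-0.058,-0.058]

```text
time_s: 1.13
tcp_pos: [510.8, -88.6, 174.0]
tool_rot: [2.156, 2.284, -0.0]
wrist_force: [1.2, -0.5, -0.1]
width: 88.6
gripper_force: 0.0
```

drive_tool:
  offset:
    - [-15,-1,30]
    - [-23,-1,60]
    - [-23,-1,85]
    - [-23,-1,85]
    - [-23,-1,85]
  roll: [0,0,0,0,0]

```text
time_s: 1.55
tcp_pos: [510.1, -109.0, 88.4]
tool_rot: [-2.155, -2.28, 0.003]
wrist_force: [0.0, -0.1, -0.1]
width: 88.2
gripper_force: 0.0
```

```bash
python3 - <<'E'
from h import *
w=snap("wrist","w2");print(env.observe()["tcp_pos"]);a=snap("scene","s2");b=snap("side","d2")
cv2.imwrite("pics/c2.png",np.hstack([cv2.resize(w,(400,300)),cv2.resize(b[200:380,270:510],(400,300))]))
E
```

```text
[ 511.58626701 -109.17524052   90.10365375]
```

View pics/c2.png

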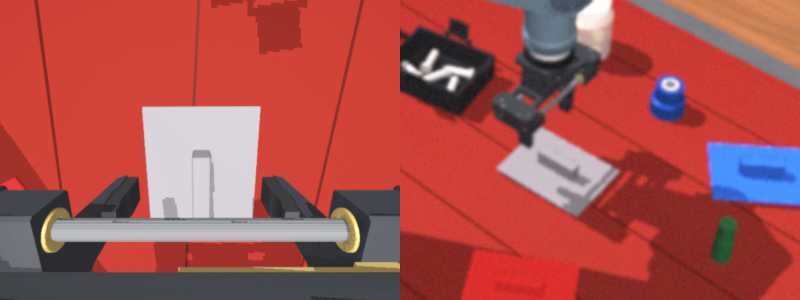

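The bar is between the fingers in x, and the lid's far edge is at row 171 (cols 227–416). I'll use that edge to refine the lid's y.

```bash
python3 - <<'E'
from h import *
w=cv2.imread("pics/w2.png"); g=(cv2.cvtColor(w,cv2.COLOR_BGR2HSV)[...,1]<70).astype(np.uint8)
cols=np.arange(245,400,5); top=[np.argmax(g[100:,c])+100 for c in cols]
P=plane("w2",np.c_[cols,top],12)[:,:2]; print(P[[0,-1]].round(1), np.degrees(np.polyfit(P[:,0],P[:,1],1)[0]))
def edge(rows,first):
    u=[]
    for r in rows:
        x=np.where(g[r,200:450])[0]+200; u.append([x[0] if first else x[-1]+1,r])
    return plane("w2",u,12)[:,:2]
for f in(1,0):
    E=edge(range(185,280,10),f); p=np.polyfit(E[:,1],E[:,0],1); print(-np.degrees(p[0]),np.polyval(p,-138))
print(P.mean(0), env.observe()["tcp_pos"],env.observe()["tool_rot"])
E
```

```text
[[460.3 -61.5]
 [553.2 -55.7]] 3.541903862789392
3.469202703150005 453.6946917779697
3.499869841209818 571.9094078573801
[506.74775501 -58.38752114] [ 512.9452021  -109.16750388   91.78796736] [2.15425306e+00 2.28305393e+00 1.34592744e-03]
```

drive_tool:
  offset:
    - [-15,-1,20]
    - [-28,-1,45]
    - [-28,-1,72]
    - [-28,-1,72]
    - [-28,-1,72]
  roll: [0,0,0,0,0]

```text
time_s: 2.12
tcp_pos: [512.2, -136.2, 18.5]
tool_rot: [-2.155, -2.284, 0.0]
wrist_force: [-0.8, 0.4, 0.5]
width: 88.0
gripper_force: 0.0
```

drive_tool:
  offset:
    - [0,0,0]
    - [0,0,0]
    - [0,0,0]
    - [0,0,0]
    - [0,0,0]
  roll: [0,0,0,0,0]
  fingers: 1
  newtons: 30

```text
time_s: 2.53
tcp_pos: [513.0, -136.7, 19.0]
tool_rot: [2.155, 2.284, 0.001]
wrist_force: [-0.7, 0.3, -0.3]
width: 56.7
gripper_force: 0.0
```

drive_tool:
  offset:
    - [0,0,0]
    - [0,0,0]
    - [0,0,0]
    - [0,0,0]
    - [0,0,0]
  roll: [0,0,0,0,0]

```text
time_s: 2.95
tcp_pos: [512.3, -136.5, 18.0]
tool_rot: [-2.156, -2.285, 0.0]
wrist_force: [-1.3, -0.5, 0.2]
width: 23.7
gripper_force: 0.0
```

drive_tool:
  offset:
    - [0,0,0]
    - [0,0,0]
    - [0,0,0]
    - [0,0,0]
  roll: [0,0,0,0]

```text
time_s: 3.28
tcp_pos: [512.3, -136.5, 18.0]
tool_rot: [-2.156, -2.285, 0.0]
wrist_force: [0.1, 0.6, -1.1]
width: 17.6
gripper_force: 30.0
```

drive_tool:
  offset:
    - [0,0,-15]
    - [0,0,-40]
    - [0,0,-75]
    - [0,0,-110]
    - [0,0,-140]
  roll: [0,0,0,0,0]

```text
time_s: 3.7
tcp_pos: [512.2, -136.5, 159.9]
tool_rot: [2.156, 2.285, 0.0]
wrist_force: [0.4, -0.9, -1.3]
width: 17.7
gripper_force: 30.0
```

drive_tool:
  offset:
    - [30,0,-5]
    - [65,0,-5]
    - [100,0,-5]
    - [130,0,-5]
    - [150,0,-5]
  roll: [0,0,0,0,0]

```text
time_s: 4.12
tcp_pos: [502.7, 15.8, 162.9]
tool_rot: [-2.154, -2.285, -0.0]
wrist_force: [0.3, 0.3, -1.7]
width: 17.7
gripper_force: 30.0
```

```bash
python3 - <<'E'
from h import *
w=snap("wrist","w3");p=[];
for i in range(1): p.append(env.observe()["tcp_pos"])
print(p,env.observe()["width"],env.observe()["gripper_force"]);b=snap("side","d3")
cv2.imwrite("pics/c3.png",np.hstack([cv2.resize(w,(400,300)),cv2.resize(b[140:380,200:520],(400,300))]))
E
```

```text
[array([502.30031333,  18.10556396, 162.72990938])] 17.796352217728305 29.999943366274238
```

View pics/c3.png

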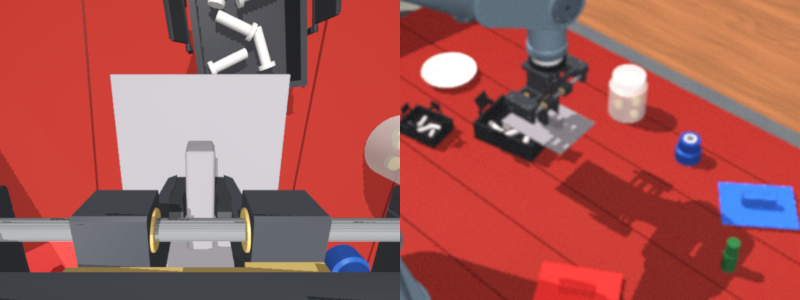

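The lid is held, with its far edge at row 118 (cols 177–464). I'll measure where it sits relative to the tool.

```bash
cat > held.py <<'E'
from h import *
def held(f,yaw,tcp,rows):
    w=cv2.imread("pics/%s.png"%f); h=cv2.cvtColor(w,cv2.COLOR_BGR2HSV); g=((h[...,1]<70)&(h[...,2]>120)).astype(np.uint8)
    cols=np.arange(200,441,8); top=[np.argmax(g[rows[0]-20:,c])+rows[0]-20 for c in cols]
    u=[np.array([np.where(g[r,130:480])[0][k]+130+(k!=0) for r in range(rows[0]+12,rows[1],6)]) for k in(0,-1)]
    rr=np.arange(rows[0]+12,rows[1],6)
    c,s=np.cos(yaw),np.sin(yaw); M=np.array([[c,s],[-s,c]])
    z=tcp[2]-6
    loc=lambda uv:(plane(f,uv,z)[:,:2]-tcp[:2])@M.T
    t=loc(np.c_[cols,top]); E=[loc(np.c_[x,rr]) for x in u]
    print("far edge y",np.median(t[:,1])-79,"ang",np.degrees(np.polyfit(t[:,0],t[:,1],1)[0]))
    for e in E: q=np.polyfit(e[:,1],e[:,0],1);print("x at far",np.median(e[:,0]),"ang",-np.degrees(q[0]),"x0",q[1])
if __name__=="__main__":
    from h import pickle
    K,W,d=pickle.load(open("pics/w3.pkl","rb")); T=W@np.linalg.inv(np.array(d["T_tool_cam"])); x=T[:3,0]
    held("w3",np.arctan2(-x[0],x[1]),T[:3,3],(118,180)); print(T[:3,3],np.degrees(np.arctan2(-x[0],x[1])))
E
python3 held.py
```

```text
far edge y -0.551825547573273 ang 4.5681345504874455
x at far -58.88670622459325 ang 0.45594508265341205 x0 -58.37579471641423
x at far 59.10399588916485 ang -0.008585399544676468 x0 59.0869983787724
[502.66359898  15.75536568 162.85230427] 3.386257509274732
```

drive_tool:
  offset:
    - [35,12,0]
    - [70,25,0]
    - [105,37,0]
    - [130,46,0]
    - [142,49.5,0]
  roll: [-0.03,-0.06,-0.1,-0.137,-0.137]

```text
time_s: 4.63
tcp_pos: [545.6, 159.7, 162.9]
tool_rot: [-1.991, -2.43, -0.001]
wrist_force: [0.2, -0.1, -0.9]
width: 17.6
gripper_force: 30.0
```

drive_tool:
  offset:
    - [0,0,0]
    - [0,0,0]
    - [0,0,0]
    - [0,0,0]
    - [0,0,0]
  roll: [0,0,0,0,0]

```text
time_s: 5.05
tcp_pos: [544.8, 156.4, 163.1]
tool_rot: [1.997, 2.425, -0.0]
wrist_force: [0.1, -0.5, -1.5]
width: 17.9
gripper_force: 30.0
```

```bash
python3 - <<'E'
from h import *
for f in("w1","w2"):
    K,W,d=pickle.load(open("pics/%s.pkl"%f,"rb")); print((W@np.linalg.inv(np.array(d["T_tool_cam"])))[:3,3])
for i in range(5):
    snap("wrist","w4"); s=env.observe(); x=R.from_rotvec(s["tool_rot"]).as_matrix()[:,0]
    print(s["time_s"],s["tcp_pos"].round(1),np.degrees(np.arctan2(-x[0],x[1])).round(2),abs(s["qvel"]).max().round(4))
E
```

```text
[534.94824972  91.0818968  279.49492337]
[ 510.13385346 -109.01186722   88.37231989]
5.1 [544.8 156.6 163.2] 11.07 0.0071
5.15 [544.9 156.8 163.2] 11.08 0.0093
5.2 [544.9 157.  163.2] 11.1 0.0079
5.25 [544.9 157.2 163.2] 11.12 0.0058
5.3 [544.9 157.4 163.2] 11.14 0.0051
```

drive_tool:
  offset:
    - [2,0,20]
    - [2,0,50]
    - [2,0,78]
    - [2,0,78]
    - [2,0,78]
  roll: [0,0,0,0,0]

```text
time_s: 5.72
tcp_pos: [543.0, 159.6, 83.9]
tool_rot: [-1.993, -2.425, 0.004]
wrist_force: [0.0, 0.1, -2.0]
width: 17.5
gripper_force: 30.0
```

drive_tool:
  offset:
    - [0,0,0]
    - [0,0,0]
    - [0,0,0]
    - [0,0,0]
    - [0,0,0]
  roll: [0,0,0,0,0]

```text
time_s: 6.13
tcp_pos: [545.1, 159.8, 86.2]
tool_rot: [1.994, 2.426, 0.002]
wrist_force: [0.4, -0.5, -1.4]
width: 18.1
gripper_force: 30.0
```

```bash
python3 - <<'E'
from h import *
w=snap("wrist","w5");s=env.observe(); x=R.from_rotvec(s["tool_rot"]).as_matrix()[:,0]
print(s["time_s"],s["tcp_pos"].round(1),np.degrees(np.arctan2(-x[0],x[1])).round(2),s["wrist_force"])
b=snap("side","d5");a=snap("scene","s5")
cv2.imwrite("pics/c5.png",np.vstack([cv2.resize(w[:300],(640,300)),np.hstack([cv2.resize(b[180:300,220:380],(400,300)),cv2.resize(a[160:280,270:430],(400,300))])[:,:640]]))
E
```

```text
6.1833 [544.9 159.8  85.9] 11.17 [-0.15966227 -0.49721655 -1.68631257]
```

View pics/c5.png

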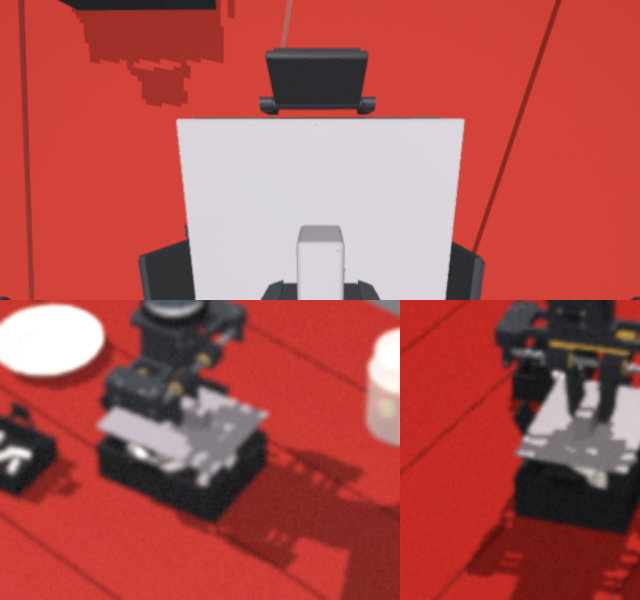

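The lid is above the tray, inside the flaps. The hinge centre is at col 317.5 and the lid centre at col 321, so I'll shift about 1.2 mm toward −x and lower it.

drive_tool:
  offset:
    - [0.3,-1.2,6]
    - [0.3,-1.2,12]
    - [0.3,-1.2,18]
    - [0.3,-1.2,22]
    - [0.3,-1.2,22]
  roll: [0,0,0,0,0]

```text
time_s: 6.7
tcp_pos: [542.1, 159.7, 61.4]
tool_rot: [-1.993, -2.426, 0.003]
wrist_force: [-0.4, -0.5, -1.4]
width: 17.6
gripper_force: 30.0
```

drive_tool:
  offset:
    - [0,0,1]
    - [0,0,2]
    - [0,0,3]
    - [0,0,4]
    - [0,0,4]
  roll: [0,0,0,0,0]

```text
time_s: 7.12
tcp_pos: [543.5, 159.8, 60.0]
tool_rot: [1.994, 2.427, 0.0]
wrist_force: [-1.7, -0.6, 4.1]
width: 17.7
gripper_force: 30.0
```

drive_tool:
  offset:
    - [0,0,0]
    - [0,0,0]
    - [0,0,0]
    - [0,0,0]
    - [0,0,0]
  roll: [0,0,0,0,0]
  fingers: 0.6

```text
time_s: 7.53
tcp_pos: [543.2, 159.8, 59.1]
tool_rot: [1.995, 2.427, 0.0]
wrist_force: [-0.4, 0.1, 0.3]
width: 35.2
gripper_force: 0.0
```

drive_tool:
  offset:
    - [0,0,-20]
    - [0,0,-50]
    - [0,0,-85]
    - [0,0,-120]
    - [0,0,-140]
  roll: [0,0,0,0,0]

```text
time_s: 7.95
tcp_pos: [544.7, 160.0, 203.2]
tool_rot: [1.992, 2.425, 0.005]
wrist_force: [0.1, 0.1, -0.2]
width: 35.1
gripper_force: 0.0
```

drive_tool:
  offset:
    - [-30,0,-20]
    - [-60,0,-40]
    - [-80,0,-50]
    - [-80,0,-50]
    - [-80,0,-50]
  roll: [0,0,0,0,0]
  fingers: 1

```text
time_s: 8.37
tcp_pos: [559.1, 80.6, 249.6]
tool_rot: [1.997, 2.424, 0.002]
wrist_force: [-0.6, 0.1, -0.8]
width: 4.3
gripper_force: 0.0
```

drive_tool:
  offset:
    - [0,0,0]
    - [0,0,0]
    - [0,0,0]
  roll: [0,0,0]

```text
time_s: 8.62
tcp_pos: [557.9, 82.4, 247.9]
tool_rot: [-1.992, -2.427, 0.002]
wrist_force: [-0.7, -0.7, 0.1]
width: 0.5
gripper_force: 0.0
```

```bash
python3 - <<'E'
from h import *
w=snap("wrist","w6");print(env.observe()["tcp_pos"],env.observe()["width"])
b=snap("side","d6");a=snap("scene","s6")
cv2.imwrite("pics/c6.png",np.vstack([cv2.resize(w[:360],(640,360)),np.hstack([cv2.resize(b[190:280,240:360],(320,240)),cv2.resize(a[175:265,290:410],(320,240))])]))
E
```

```text
[558.05189565  82.35061064 248.08512814] 0.4479969661712786
```

View pics/c6.png

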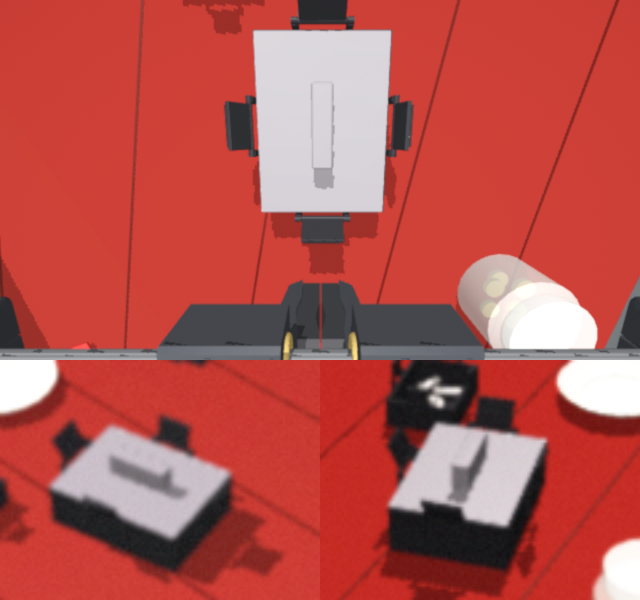

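The lid sits level on the tray, and its four corners (253,30), (391,31), (382,212) and (262,212) match the rim. Next I'll fold the right flap with closed fingers.

```bash
python3 - <<'E'
from h import *
P=plane("w6",[[253,30],[391,31],[382,212],[262,212]],54)[:,:2]; r=cv2.minAreaRect(P.astype(np.float32)); print(r)
E
```

```text
((543.810791015625, 159.2442626953125), (117.82247161865234, 158.52992248535156), 11.225512504577637)
```

drive_tool:
  offset:
    - [-30,1,20]
    - [-55,1,50]
    - [-59,1,90]
    - [-59,1,130]
    - [-59,1,160]
  roll: [0,0,0,0,0]

```text
time_s: 9.18
tcp_pos: [569.7, 23.5, 86.0]
tool_rot: [-1.994, -2.425, 0.002]
wrist_force: [-1.1, 0.3, 0.4]
width: 0.4
gripper_force: 0.0
```

drive_tool:
  offset:
    - [0,0,16]
    - [0,0,16]
    - [0,0,16]
  roll: [0,0,0]

```text
time_s: 9.43
tcp_pos: [570.5, 24.0, 72.3]
tool_rot: [-1.993, -2.426, 0.002]
wrist_force: [0.3, 0.4, 0.8]
width: 0.8
gripper_force: 0.0
```

drive_tool:
  offset:
    - [20,0,0]
    - [35,0,0]
    - [45,0,0]
    - [53,0,0]
    - [60,0,0]
  roll: [0,0,0,0,0]

```text
time_s: 9.85
tcp_pos: [560.4, 83.1, 74.6]
tool_rot: [1.992, 2.426, 0.002]
wrist_force: [0.6, -1.0, 0.7]
width: 0.4
gripper_force: 0.6
```

drive_tool:
  offset:
    - [4,0,1]
    - [8,0,4]
    - [10,0,7]
    - [12,0,10]
    - [12,0,12]
  roll: [0,0,0,0,0]

```text
time_s: 10.27
tcp_pos: [556.8, 94.6, 60.5]
tool_rot: [-1.994, -2.426, 0.0]
wrist_force: [-0.5, 1.8, 1.2]
width: 0.5
gripper_force: 0.5
```

drive_tool:
  offset:
    - [0,0,1]
    - [0,0,2]
    - [0,0,3]
    - [0,0,3]
  roll: [0,0,0,0]

```text
time_s: 10.6
tcp_pos: [556.9, 94.2, 58.4]
tool_rot: [-1.994, -2.426, 0.001]
wrist_force: [-3.0, 1.5, 5.8]
width: 0.3
gripper_force: 2.9
```

drive_tool:
  offset:
    - [0,0,1]
    - [0,0,1]
    - [0,0,-20]
    - [0,0,-50]
    - [0,0,-60]
  roll: [0,0,0,0,0]

```text
time_s: 11.02
tcp_pos: [559.0, 94.0, 121.4]
tool_rot: [1.993, 2.424, 0.004]
wrist_force: [1.1, -0.1, 0.7]
width: 0.3
gripper_force: 0.0
```

drive_tool:
  offset:
    - [16,-32,0]
    - [33,-65,0]
    - [50,-97,0]
    - [67,-128,0]
    - [67,-128,0]
  roll: [0,0,0,0,0]

```text
time_s: 11.43
tcp_pos: [411.6, 136.5, 115.9]
tool_rot: [-1.989, -2.425, 0.007]
wrist_force: [0.3, 0.7, -0.1]
width: 0.4
gripper_force: 0.0
```

drive_tool:
  offset:
    - [0,0,20]
    - [0,0,40]
    - [0,0,45]
    - [0,0,45]
  roll: [0,0,0,0]

```text
time_s: 11.77
tcp_pos: [417.5, 135.0, 71.6]
tool_rot: [-1.993, -2.425, 0.004]
wrist_force: [0.7, -0.6, 0.8]
width: 0.5
gripper_force: 0.0
```

drive_tool:
  offset:
    - [0,20,0]
    - [0,36,0]
    - [0,46,0]
    - [0,54,0]
    - [0,62,0]
  roll: [0,0,0,0,0]

```text
time_s: 12.18
tcp_pos: [479.8, 147.2, 73.2]
tool_rot: [-1.994, -2.427, 0.001]
wrist_force: [-1.7, -0.5, -0.4]
width: 0.2
gripper_force: 0.6
```

drive_tool:
  offset:
    - [0,4,1]
    - [0,8,4]
    - [0,10,7]
    - [0,12,10]
    - [0,12,12]
  roll: [0,0,0,0,0]

```text
time_s: 12.6
tcp_pos: [491.6, 149.6, 60.9]
tool_rot: [1.994, 2.427, 0.001]
wrist_force: [0.8, 0.9, 1.7]
width: -0.0
gripper_force: 0.7
```

drive_tool:
  offset:
    - [0,0,1]
    - [0,0,2]
    - [0,0,3]
    - [0,0,3]
  roll: [0,0,0,0]

```text
time_s: 12.93
tcp_pos: [491.3, 149.6, 58.4]
tool_rot: [1.994, 2.427, 0.0]
wrist_force: [0.5, 1.0, 3.6]
width: 0.1
gripper_force: 1.9
```

drive_tool:
  offset:
    - [0,0,1.5]
    - [0,0,1.5]
    - [0,0,-20]
    - [0,0,-50]
    - [0,0,-62]
  roll: [0,0,0,0,0]

```text
time_s: 13.35
tcp_pos: [492.0, 149.7, 122.7]
tool_rot: [1.993, 2.426, 0.003]
wrist_force: [0.5, 0.1, -0.2]
width: 0.4
gripper_force: 0.0
```

drive_tool:
  offset:
    - [34,13,0]
    - [69,26,0]
    - [104,40,0]
    - [138,53,0]
    - [138,53,0]
  roll: [0,0,0,0,0]

```text
time_s: 13.77
tcp_pos: [516.4, 300.4, 120.1]
tool_rot: [-1.99, -2.43, -0.004]
wrist_force: [-0.4, -0.5, 0.4]
width: 0.5
gripper_force: 0.0
```

drive_tool:
  offset:
    - [0,0,20]
    - [0,0,40]
    - [0,0,46]
    - [0,0,46]
  roll: [0,0,0,0]

```text
time_s: 14.1
tcp_pos: [514.3, 294.2, 71.6]
tool_rot: [-1.993, -2.425, 0.007]
wrist_force: [-0.1, 0.3, -0.3]
width: 0.2
gripper_force: 0.0
```

drive_tool:
  offset:
    - [-20,2,0]
    - [-35,2,0]
    - [-45,2,0]
    - [-53,2,0]
    - [-60,2,0]
  roll: [0,0,0,0,0]

```text
time_s: 14.52
tcp_pos: [530.5, 236.1, 74.8]
tool_rot: [1.995, 2.426, 0.001]
wrist_force: [-0.4, 0.7, 0.1]
width: 0.1
gripper_force: 0.5
```

drive_tool:
  offset:
    - [-4,0,1]
    - [-8,0,4]
    - [-10,0,7]
    - [-12,0,10]
    - [-12,0,12]
  roll: [0,0,0,0,0]

```text
time_s: 14.93
tcp_pos: [532.3, 224.7, 61.5]
tool_rot: [-1.994, -2.427, 0.001]
wrist_force: [0.3, -1.6, 0.5]
width: 0.3
gripper_force: 0.5
```

drive_tool:
  offset:
    - [0,0,1]
    - [0,0,2]
    - [0,0,3]
    - [0,0,3]
  roll: [0,0,0,0]

```text
time_s: 15.27
tcp_pos: [532.2, 225.1, 58.8]
tool_rot: [-1.994, -2.427, 0.0]
wrist_force: [-0.5, 0.6, -0.4]
width: 0.6
gripper_force: 0.0
```

drive_tool:
  offset:
    - [0,0,1]
    - [0,0,2]
    - [0,0,2.5]
    - [0,0,2.5]
  roll: [0,0,0,0]

```text
time_s: 15.6
tcp_pos: [532.3, 225.2, 58.4]
tool_rot: [-1.994, -2.428, 0.001]
wrist_force: [-7.1, -2.0, 16.2]
width: 0.3
gripper_force: 7.8
```

drive_tool:
  offset:
    - [0,0,-20]
    - [0,0,-50]
    - [0,0,-64]
    - [0,0,-64]
  roll: [0,0,0,0]

```text
time_s: 15.93
tcp_pos: [534.9, 225.7, 124.5]
tool_rot: [1.992, 2.424, 0.009]
wrist_force: [1.2, 0.6, 0.9]
width: 0.4
gripper_force: 0.0
```

drive_tool:
  offset:
    - [-16,32,0]
    - [-33,64,0]
    - [-50,97,0]
    - [-66,127,0]
    - [-66,127,0]
  roll: [0,0,0,0,0]

```text
time_s: 16.35
tcp_pos: [674.1, 181.9, 118.5]
tool_rot: [1.997, 2.423, 0.001]
wrist_force: [-0.5, -0.4, -0.5]
width: 0.4
gripper_force: 0.0
```

drive_tool:
  offset:
    - [0,0,20]
    - [0,0,40]
    - [0,0,48]
    - [0,0,48]
  roll: [0,0,0,0]

```text
time_s: 16.68
tcp_pos: [666.7, 184.7, 68.2]
tool_rot: [-1.991, -2.423, 0.008]
wrist_force: [0.5, 0.4, 0.2]
width: 0.4
gripper_force: 0.0
```

drive_tool:
  offset:
    - [0,-20,-3]
    - [0,-35,-3]
    - [0,-44,-3]
    - [0,-52,-3]
    - [0,-59,-3]
  roll: [0,0,0,0,0]

```text
time_s: 17.1
tcp_pos: [611.9, 173.6, 76.6]
tool_rot: [1.994, 2.426, 0.002]
wrist_force: [1.7, -0.0, -0.7]
width: 0.4
gripper_force: 0.5
```

drive_tool:
  offset:
    - [0,-4,1]
    - [0,-8,4]
    - [0,-10,7]
    - [0,-12,10]
    - [0,-12,12]
  roll: [0,0,0,0,0]

```text
time_s: 17.52
tcp_pos: [599.5, 171.0, 63.0]
tool_rot: [-1.994, -2.427, 0.001]
wrist_force: [-1.0, -0.5, 1.8]
width: 0.3
gripper_force: 0.9
```

drive_tool:
  offset:
    - [0,0,1]
    - [0,0,2]
    - [0,0,3]
    - [0,0,3]
  roll: [0,0,0,0]

```text
time_s: 17.85
tcp_pos: [600.1, 171.0, 60.2]
tool_rot: [-1.994, -2.427, 0.001]
wrist_force: [-1.9, -0.7, 0.1]
width: 0.5
gripper_force: 0.1
```

Now I'll press it down, lift, and back off for an inspection view.

drive_tool:
  offset:
    - [0,0,1]
    - [0,0,2]
    - [0,0,3]
    - [0,0,3.5]
    - [0,0,3.5]
  roll: [0,0,0,0,0]

```text
time_s: 18.27
tcp_pos: [600.1, 171.1, 58.4]
tool_rot: [-1.994, -2.427, 0.001]
wrist_force: [-5.6, -1.3, 11.8]
width: 0.2
gripper_force: 5.8
```

drive_tool:
  offset:
    - [0,0,-20]
    - [0,0,-50]
    - [0,0,-90]
    - [0,0,-130]
    - [0,0,-150]
  roll: [0,0,0,0,0]

```text
time_s: 18.68
tcp_pos: [602.2, 171.4, 212.5]
tool_rot: [1.991, 2.423, 0.008]
wrist_force: [2.0, -0.1, 0.6]
width: 0.5
gripper_force: 0.0
```

drive_tool:
  offset:
    - [-30,-20,-10]
    - [-65,-40,-20]
    - [-95,-56,-20]
    - [-95,-56,-20]
    - [-95,-56,-20]
  roll: [0,0,0,0,0]

```text
time_s: 19.1
tcp_pos: [563.5, 65.6, 227.4]
tool_rot: [1.998, 2.424, 0.001]
wrist_force: [0.2, 0.7, 0.2]
width: 0.6
gripper_force: 0.0
```

```bash
python3 - <<'E'
from h import *
w=snap("wrist","w7");print(env.observe()["tcp_pos"])
b=snap("side","d7");a=snap("scene","s7")
cv2.imwrite("pics/c7.png",np.vstack([cv2.resize(w[:320],(640,320)),np.hstack([cv2.resize(b[200:275,250:350],(320,240)),cv2.resize(a[185:260,300:400],(320,240))])]))
E
```

```text
[563.69758603  66.66336342 227.17530173]
```

View pics/c7.png

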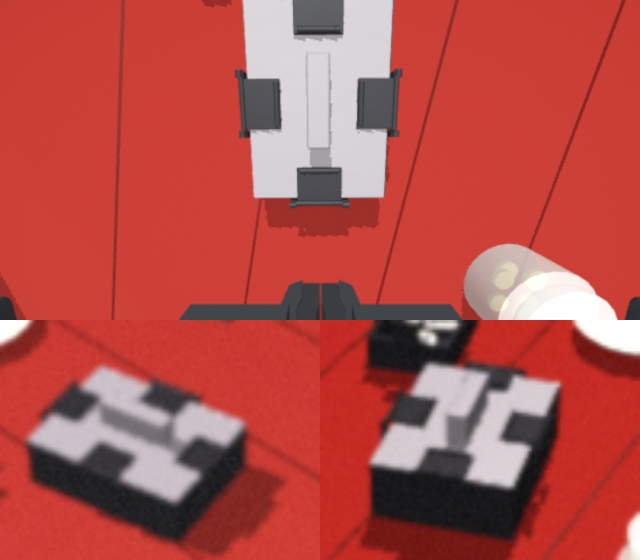

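All four flaps lie flat on the seated lid, near (261,104), far (377,104), left (318,17) and right (319,185). Each was pressed down to the same height (TCP z 58.4). The robot is clear, so I'm handing in.

```bash
python3 -c "
from plant import env
print(env.job_done())"
```

```text
the job is handed in; nothing more can be done
None
```

The grey lid is seated squarely on the larger black tray with all four clip flaps folded flat on it; nothing else was handled, the gripper is clear, and I handed the job in at about 19 s, though no verdict came back.

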